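# Push the engraved plaque through the drop-box flap

## Task

With the fingertips, push the engraved wooden plaque along its lane and in under the yellow hanging flap until it drops into the catch bin behind, then draw the fingers back so that the flap swings shut. Only push the plaque, do not pick it up. Leave the pink acrylic blank in the other lane with its flap shut, and leave the trophy, spray can and screwdriver where they are.

Things in the scene. Friction and masses are not known exactly. Their poses are not given: they have to be found in the camera images.
- chute: Fixed red drop box, turned up to 20 degrees. Origin on the table under the hinge rod, midway between two lanes; x runs along the lanes in the feeding direction (away from the robot), y left, z up. Level deck 90 mm above the table, x=-180 to +30 mm. Lanes centred at y=+43 (left) and -43 mm (right), each 78 mm wide between dark rails 8 mm thick, 14 mm high. The flaps close the lanes at x=0.
- rod (a point): Middle of the steel hinge rod (8 mm diameter, along chute y) from which both flaps hang: chute x=0, y=0, 64 mm above the deck. Dark posts beside and between the flaps (14 mm long in x, 8 mm wide) rise to 72 mm above the deck. Fingers tilted about 20 degrees from vertical, tips leading, can reach a centimetre or two in under the rod; vertical fingers reach up to it.
- deck_edge (a point): Middle of the deck's sheer far edge, on the deck surface, chute x=+30 mm. A part pushed until its middle is well past this edge tips and drops into the bin by itself: pushing the plaque's rear end to about the rod, or a centimetre past it, is enough. The flap lies on the part as it passes, and falls shut once part and fingers are out of its way.
- bin (a point): Centre of the catch bin's black rubber floor, 6 mm above the table. The open-topped bin serves both lanes: inside, chute x=+30 to +196 mm and y=-105 to +105 mm, aluminium walls 75 mm high above the table.
- flap_left (a joint): Left flap (lane at y=+43 mm of the chute): yellow plastic plate 72 mm wide, 58 mm high, 3 mm thick, 40 to 65 g, hinged along its top on the rod, lower edge 4 mm above the deck. Angle in rad: 0 = hanging shut, grows as the lower edge swings inward (chute +x), stop at 1.5. It does not swing outward. Its weight alone shuts it; a light push (under 1 N) by the advancing part opens it.
- flap_right (a joint): Right flap (lane at y=-43 mm of the chute): same plate, same angle.
- plaque: Loose engraved plaque of pale wood with a brown engraved frame and disc on top: block 76 mm long (x), 60 mm wide (y), 20 mm high, 50 to 105 g. Origin at the centre of its underside, z up. It lies flat on the deck in one of the two lanes, on the robot's side of the flap, long side along the lane within about 6 degrees.
- blank: Loose pink acrylic blank of the same size as the plaque, flat on the deck in the other lane; origin at the centre of its underside. Leave alone.
- trophy: Loose trophy on the table to the left of the chute: wooden base 60 x 60 x 22 mm with an upright pink acrylic plate (54 mm wide, 8 mm thick) that bears a brass diamond, 120 mm high in all. Origin at the centre of its underside, z up. Leave alone.
- spray: Loose spray can, black with a grey top, standing on the table to the right of the chute, 52 mm in diameter, 150 mm high. Origin at the centre of its underside, z up. Leave alone.
- driver: Loose screwdriver with a red handle lying on the table to the right of the chute. Leave alone.
Things that resemble listed ones, but are neither listed nor needed, are in the scene too. What is meant by the plaque is not orange, and is the smaller of those in its own colour.

How it is judged:
By the outcome, as a careful person would: the job done as asked, in the order asked, and still so for the second after the job is handed in, with the robot touching nothing.
It also fails if it takes over 35 s, if anything falls off the work surface, if the arm or the gripper's body presses on something with over 40 N, if the wrist force passes 120 N, or if a joint passes its speed limit or range.

## Robot

A 7-joint arm with a two-finger parallel gripper is mounted at the origin on the work surface. World frame = base frame: x ahead of the robot, y to its left, z up, the work surface at z = 0. Lengths are in m, angles in rad, forces in N, time in s.
With the tool pointing down it reaches from about 0.425 to 0.925 m from the base axis. Payload 6.8 kg.
Tool frame: the origin (TCP) lies on the front face of the gripper's body, between the roots of the fingers; the fingertips stand 73 mm ahead of it and the grasp point (between the pads) lies 54 mm ahead of it (env.nose_length is the distance from the TCP to the fingertips, in m); z points along the fingers, y is the line along which they close (so a half turn about z gives the same grasp; the last joint's range is limited). The gripper opens to 85 mm and grips with 20 to 120 N. Pads are 22 mm wide; open, the fingers measure 114 mm over their backs; the gripper's body (76 mm by 85 mm) begins 54 mm behind the grasp point. The pads swing forward as they close: fully open they stand 13 mm farther back than shut.
Start: joints at [-1.403, 0.477, 0.022, 1.555, -0.011, 1.109, -0.083], TCP at [0.184, 0.65, 0.304] pointing down, gripper open.
Joint ranges: [-2.96, 2.96], [-0.34, 2.1], [-1.41, 1.46], [0.24, 2.44], [-1.37, 4.51], [0.17, 1.92], [-2.96, 2.96]. Speed limits (rad/s): [2.39, 2.39, 3.14, 3.14, 3.14, 3.14, 3.14].

## Interface

Orientations are given as a unit quaternion [w, x, y, z].
In Python, from cell import env, kin, camera, calibration, job gives the robot as it stands. The module is installed in compiled form; this text tells all that it offers. Calls block until the motion is done:
- env.reach(position, orientation): joint-space move of the TCP to a pose.
- env.movel(position, velocity=0.15, rot=None, stop_force=None): straight line of the TCP; rot=None keeps the orientation; velocity is the mean speed in m/s. With stop_force (N) it stops when the force on the tool has changed by that much, and returns True; else False.
- env.goto_joints(angles): joint-space move.
- env.grip(opening, f_grip=None): finger opening in m; f_grip is the grip in N (None keeps the last); returns when the fingers have stopped.
- env.dwell(seconds).
- kin.inverse_kinematics(position, orientation): joint angles nearest the present ones, or None.
- env.get_state(): the state.
- camera(name): name is "side" or "top" or "wrist"; returns (picture, depth): 480x640x3 uint8, blue, green, red; 480x640 float32, m along the optical axis (not along the pixel's ray), 0 where there is no reading.
- calibration(name): a dict with "fx", "fy", "cx", "cy" (pixels), "rvec" (rotation vector, rad) and "tvec" (3), from world to camera coordinates, as OpenCV has them. Camera axes: x right, y down, z forward; pixel columns grow to the right and rows downward; lengths in m; the calibration is good to about 2 mm. A picture is of the moment at which its call begins: read the wrist's pose just before it. calibration takes no time and is no camera call; for the wrist camera it gives the pose at the moment of the call.
A pose or a line that the arm cannot do raises env.PlanningError and nothing moves.
- job.job_done(): hands the job in; it is judged then, once.
The state is a dict: "time": time; "qpos": joint angles; "joint_velocities": joint speeds; "joint_torque": joint torques, N m; "tcp_pos": TCP position; "orientation": TCP orientation; "force": force on the tool from outside, world axes, zero at the start; "torque": the same for the moment, N m; "opening": finger opening in m; "gripper_force": force on a finger pad.
Only numpy, scipy, OpenCV 4.12 (cv2) and the standard library are available. Lean on these libraries where they do the work, as an engineer would, in place of code of your own. Each camera call takes 0.05 s, during which the arm holds its last target. There are 200 camera calls.

## Working session

There is one attempt and no reset: what is moved stays moved. The work goes in short steps, each a Python script; the robot and the scene stay as the last script left them, time stands still between calls to the robot, and variables do not carry over. Pictures are saved under pics/ and viewed, at most 10 in all, crops included, and the job is handed in when it is done.

```bash
mkdir -p pics; python3 - <<'E'
from cell import env,camera,calibration
import cv2,numpy as np
for n in("top","side"):
    p,d=camera(n);cv2.imwrite(f"pics/{n}0.png",p);np.savez(f"{n}0.npz",p=p,d=d,**{k:np.array(v) for k,v in calibration(n).items()})
    print(n,calibration(n))
print(env.get_state()["time"],env.get_state()["orientation"])
E
```

```text
top {'fx': 491.7832500626829, 'fy': 491.7832500626829, 'cx': 317.58622761508315, 'cy': 242.70014574373818, 'rvec': array([ 1.92507849, -2.28749924,  0.24639594]), 'tvec': array([0.13280221, 0.55611262, 1.06863205])}
side {'fx': 624.5681678827532, 'fy': 624.5681678827532, 'cx': 318.3031925521315, 'cy': 245.7598217457029, 'rvec': array([ 2.05776291, -0.73889467,  0.36778704]), 'tvec': array([-0.39537625,  0.32583106,  1.18461526])}
0.1 [-4.79899117e-05  1.37482993e-01  9.90503799e-01 -8.05147038e-04]
```

View pics/top0.png

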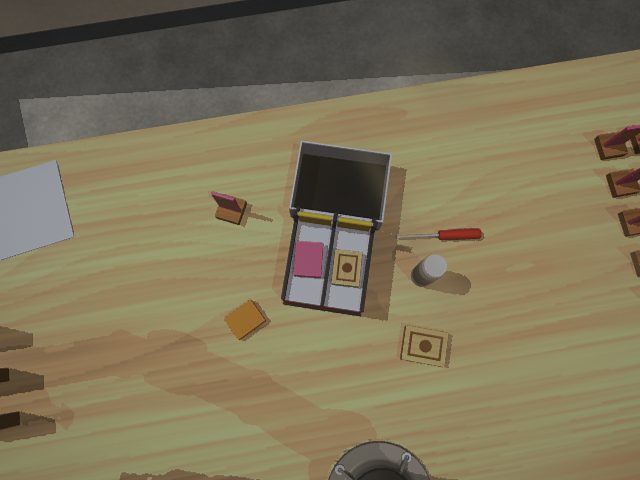

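View pics/side0.png

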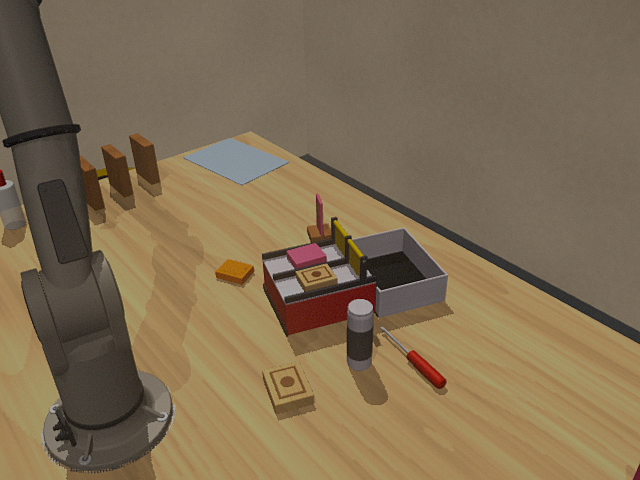

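The top view shows the plaque at px (347,268) in the right lane and the blank at (309,260) in the left. The larger wooden plaque at (426,346) and the orange block at (246,319) are decoys. The spray can is at (430,270), the driver at (450,235) and the trophy at (230,208). The side view agrees.

```bash
cat > h.py <<'E'
import numpy as np,cv2
def cloud(d,c):
    v,u=np.mgrid[:480,:640]
    P=np.stack([(u-c["cx"])/c["fx"]*d,(v-c["cy"])/c["fy"]*d,d],-1).astype(float)
    R=cv2.Rodrigues(np.array(c["rvec"],float))[0]
    return (P-np.array(c["tvec"]))@R
E
python3 - <<'E'
from h import *
z=np.load("top0.npz");p=z["p"];X=cloud(z["d"],z);ok=z["d"]>0
hsv=cv2.cvtColor(p,cv2.COLOR_BGR2HSV)
roi=np.zeros((480,640),bool);roi[200:318,278:382]=1
def rect(m,name):
    m=cv2.morphologyEx(m.astype(np.uint8),cv2.MORPH_OPEN,np.ones((2,2)))>0
    r=cv2.minAreaRect(X[m][:,:2].astype(np.float32)*1000)
    print(name,m.sum(),r,np.median(X[m],0).round(4),X[m].mean(0).round(4));return r
rect(roi&ok&(X[...,2]>.08)&(X[...,2]<.13),"deck")
H=X[...,2]
box=rect(roi&ok&(H>.083)&(H<.12),"deck2")
rr=np.zeros_like(roi);rr[245:292,328:368]=1
rect(rr&ok&(H>.104)&(H<.118)&(hsv[...,1]>40),"plaque")
rr[:]=0;rr[235:285,288:328]=1
rect(rr&ok&(H>.104)&(H<.118)&(hsv[...,1]>80),"blank")
# flap tops / posts
t=roi&ok&(H>.14);r=rect(t,"rod");print(H[t].max())
y=roi&ok&(hsv[...,0]>22)&(hsv[...,0]<34)&(hsv[...,1]>150)&(H>.1);rect(y,"flaps")
print(np.unique((H[roi&ok]*200).round()/200,return_counts=True))
cv2.imwrite("pics/c.png",cv2.resize(p[190:320,270:390],None,fx=5,fy=4.6,interpolation=cv2.INTER_CUBIC)[:600])
E
```

```text
deck 7135 ((489.0880432128906, 23.938827514648438), (188.2267608642578, 332.6390686035156), 71.30502319335938) [0.5102 0.0201 0.0928] [0.5121 0.0201 0.1019]
deck2 7031 ((489.0880432128906, 23.938827514648438), (188.2267608642578, 332.6390686035156), 71.30502319335938) [0.509  0.0202 0.0927] [0.5111 0.0204 0.1018]
plaque 954 ((426.31036376953125, 6.270408630371094), (63.77284622192383, 226.0933074951172), 70.38041687011719) [ 0.4918 -0.016   0.1107] [ 0.4915 -0.016   0.1141]
blank 930 ((450.2379150390625, 79.42658996582031), (60.955562591552734, 231.74891662597656), 77.7332763671875) [0.5254 0.0632 0.1101] [0.5244 0.0631 0.1159]
rod 471 ((513.2490844726562, 52.9625244140625), (178.08465576171875, 321.93292236328125), 54.40023422241211) [ 0.5935 -0.0065  0.1582] [ 0.5931 -0.0071  0.1558]
0.16679145001688364
flaps 223 ((591.8499145507812, -8.527999877929688), (156.2772979736328, 13.761768341064453), 74.63089752197266) [ 0.5903 -0.0159  0.1586] [ 0.5923 -0.0082  0.1583]
(array([-0.01 , -0.005,  0.   ,  0.005,  0.01 ,  0.015,  0.02 ,  0.025,
        0.03 ,  0.035,  0.04 ,  0.045,  0.05 ,  0.055,  0.06 ,  0.065,
        0.07 ,  0.075,  0.08 ,  0.085,  0.09 ,  0.095,  0.1  ,  0.105,
        0.11 ,  0.115,  0.12 ,  0.125,  0.13 ,  0.135,  0.14 ,  0.145,
        0.15 ,  0.155,  0.16 ,  0.165]), array([   3,  291, 2159, 1193,  432,  101,   46,   29,   17,   27,   17,
         27,   25,   19,   23,   19,   29,   46,   23,  334, 3013,  648,
        262,  874, 1519,  380,   43,   45,   48,   45,   18,    9,   10,
        118,  286,   46]))
```

View pics/c.png

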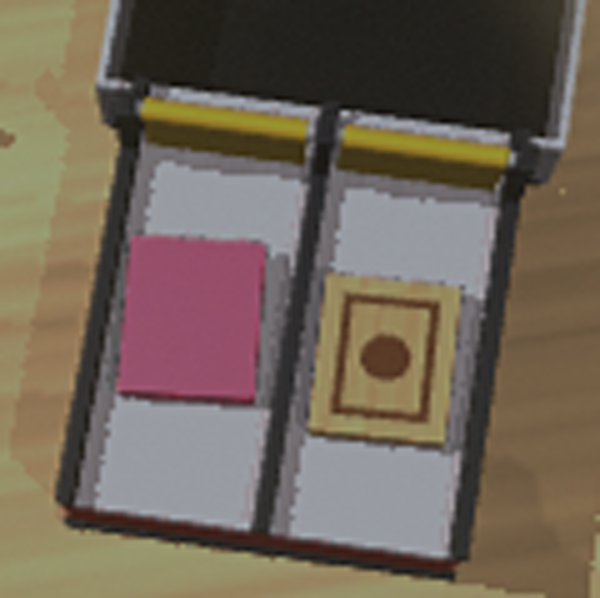

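```bash
cat >> h.py <<'E'
def ray(u,v,zz,c):
    R=cv2.Rodrigues(np.array(c["rvec"],float))[0];t=np.array(c["tvec"])
    o=-R.T@t;d=R.T@np.array([(u-c["cx"])/c["fx"],(v-c["cy"])/c["fy"],1]);return o+d*(zz-o[2])/d[2]
E
python3 - <<'E'
from h import *
from scipy.optimize import least_squares
z=np.load("top0.npz")
f=lambda a,b,h:ray((a+.5)/5+270-.5,(b+.5)/4.6+190-.5,h,z)[:2]
K=[(60,503,.104,-.18,.09),(262,535,.104,-.18,0),(470,560,.104,-.18,-.09),
(143,98,.157,.003,.079),(308,125,.157,.003,.007),(342,125,.157,.003,-.007),(510,152,.157,.003,-.079)]
W=np.array([f(*k[:3]) for k in K]);C=np.array([k[3:] for k in K])
def T(q):
    c,s=np.cos(q[2]),np.sin(q[2]);return C@np.array([[c,s],[-s,c]])+q[:2]
r=least_squares(lambda q:(T(q)-W).ravel(),[.59,0,-.3]);q=r.x
print(q,np.degrees(q[2]));c,s=np.cos(q[2]),np.sin(q[2]);R=np.array([[c,-s],[s,c]])
print(((W-q[:2])@R*1000-C*1000).round(1))
P=np.array([f(a,b,.11) for a,b in[(325,272),(462,288),(444,440),(308,430)]])
print(((P-q[:2])@R*1000).round(1),((P.mean(0)-q[:2])@R*1000).round(1))
B=np.array([f(a,b,.11) for a,b in[(133,236),(266,241),(254,402),(118,394)]])
print(((B-q[:2])@R*1000).round(1),((B.mean(0)-q[:2])@R*1000).round(1))
X=cloud(z["d"],z);L=(X[...,:2]-q[:2])@R
m=(z["d"]>0)&(abs(L[...,0]+.09)<.08)&(abs(L[...,1])<.075)
print("deck z",np.median(X[m&(X[...,2]<.1)&(X[...,2]>.085)][:,2]))
E
```

```text
[ 0.5954712  -0.00534154 -0.31866961] -18.25842363512707
[[ 0.1 -1.7]
 [-1.9  0.1]
 [-0.3  0.3]
 [ 2.  -0.1]
 [-0.6  0.7]
 [ 1.5  0.4]
 [-0.8  0.4]]
[[ -55.2   -9.2]
 [ -54.1  -69.5]
 [-127.2  -71.1]
 [-131.1  -12.5]] [-91.9 -40.6]
[[ -50.1   76.7]
 [ -44.    18.5]
 [-121.4   12.5]
 [-126.3   71.2]] [-85.4  44.7]
deck z 0.090306473171005
```

```bash
cat >> h.py <<'E'
from scipy.spatial.transform import Rotation as Ro
Q=[ 0.5954712,-0.00534154,-0.31866961]
ex=np.array([np.cos(Q[2]),np.sin(Q[2]),0]);ey=np.array([-ex[1],ex[0],0]);ez=np.array([0,0,1.])
a=np.radians(20);tz=np.sin(a)*ex-np.cos(a)*ez
q4=Ro.from_matrix(np.c_[np.cross(ey,tz),ey,tz]).as_quat()[[3,0,1,2]]
def tcp(x,y,h,nose=.073): # tip centre in chute frame, h above deck
    return np.array([Q[0],Q[1],.09])+x*ex+y*ey+h*ez-nose*tz
E
python3 - <<'E'
from h import *
from cell import env,kin
print(env.nose_length)
for p in [(-.16,-.042,.12),(-.16,-.042,.007),(-.05,-.042,.007),(.0,-.042,.007)]:
    t=tcp(*p);print(t,kin.inverse_kinematics(t,q4))
env.grip(0.0);print(env.get_state()["opening"])
env.reach(tcp(-.16,-.042,.13),q4)
env.movel(tcp(-.16,-.042,.03),.15)
s=env.get_state();print(s["time"],s["force"],s["tcp_pos"])
hit=env.movel(tcp(-.16,-.042,-.005),.03,stop_force=3)
s=env.get_state();print(hit,s["time"],s["force"],"dz",s["tcp_pos"]-tcp(-.16,-.042,0))
E
```

```text
0.0726
[0.40665753 0.01272397 0.27859756] [-0.95624034 -0.13641402  0.60647142  2.38406042  0.49320921  0.64683877
  0.54502615]
[0.40665753 0.01272397 0.16559756] None
[ 0.51111937 -0.0217394   0.16559756] [-0.48683996  0.33369323  0.38614919  2.27473294  0.11783345  0.24282198
  1.00244873]
[ 0.55860202 -0.03740457  0.16559756] [-0.46534233  0.40583267  0.43277339  2.17279775 -0.10927276  0.27541991
  1.26142618]
-7.824472281166559e-05Traceback (most recent call last):
  File "<stdin>", line 8, in <module>
cell.PlanningError: the arm cannot follow that straight line within its joint ranges
```

```bash
cat >> h.py <<'E'
def pose(deg,x,h,y=-.042): # tip centre
    a=np.radians(deg);tz=np.sin(a)*ex-np.cos(a)*ez
    q=Ro.from_matrix(np.c_[np.cross(ey,tz),ey,tz]).as_quat()[[3,0,1,2]]
    return np.array([Q[0],Q[1],.09])+x*ex+y*ey+h*ez-.0726*tz,q
E
python3 - <<'E'
from h import *
from cell import env,kin
print(env.get_state()["time"],env.get_state()["tcp_pos"],env.get_state()["qpos"])
for d in(0,5,10,15,20):print(d,[(x,kin.inverse_kinematics(*pose(d,x,.008)) is not None) for x in(-.155,-.14,-.12,-.1,-.08,-.06,-.03,0)])
E
```

```text
3.3 [0.40715473 0.0134974  0.28887671] [-0.96643978 -0.1594753   0.60392465  2.37009498  0.49664733  0.68345084
  0.54322385]
0 [(-0.155, True), (-0.14, True), (-0.12, True), (-0.1, True), (-0.08, True), (-0.06, True), (-0.03, True), (0, True)]
5 [(-0.155, True), (-0.14, True), (-0.12, True), (-0.1, True), (-0.08, True), (-0.06, True), (-0.03, True), (0, True)]
10 [(-0.155, True), (-0.14, True), (-0.12, True), (-0.1, True), (-0.08, True), (-0.06, True), (-0.03, True), (0, True)]
15 [(-0.155, True), (-0.14, True), (-0.12, True), (-0.1, True), (-0.08, True), (-0.06, True), (-0.03, True), (0, True)]
20 [(-0.155, False), (-0.14, True), (-0.12, True), (-0.1, True), (-0.08, True), (-0.06, True), (-0.03, True), (0, True)]
```

```bash
python3 - <<'E'
from h import *
from cell import env,kin,camera
env.reach(*pose(10,-.155,.12))
p,q=pose(10,-.155,.025);env.movel(p,.15)
s=env.get_state();print(s["time"],s["force"])
p0,_=pose(10,-.155,0);hit=env.movel(p0-[0,0,.004],.03,stop_force=3)
s=env.get_state();print(hit,s["time"],s["force"],"d",s["tcp_pos"]-p0)
p,_=pose(10,-.155,.009);env.movel(p,.05)
s=env.get_state();print(s["time"],"err",s["tcp_pos"]-p,s["force"])
pic,d=camera("side");cv2.imwrite("pics/s1.png",cv2.resize(pic[170:370,220:480],(780,600)))
E
```

```text
4.5417 [ 0.06099489 -0.16943621 -0.25257926]
True 5.3 [-4.34747104  0.8922396  13.73122699] d [2.73248856e-05 4.32677362e-05 1.04291150e-03]
5.6083 err [ 1.17778787e-04  4.78337539e-05 -9.31335214e-06] [-0.72158817  0.77642294  0.69963101]
```

View pics/s1.png

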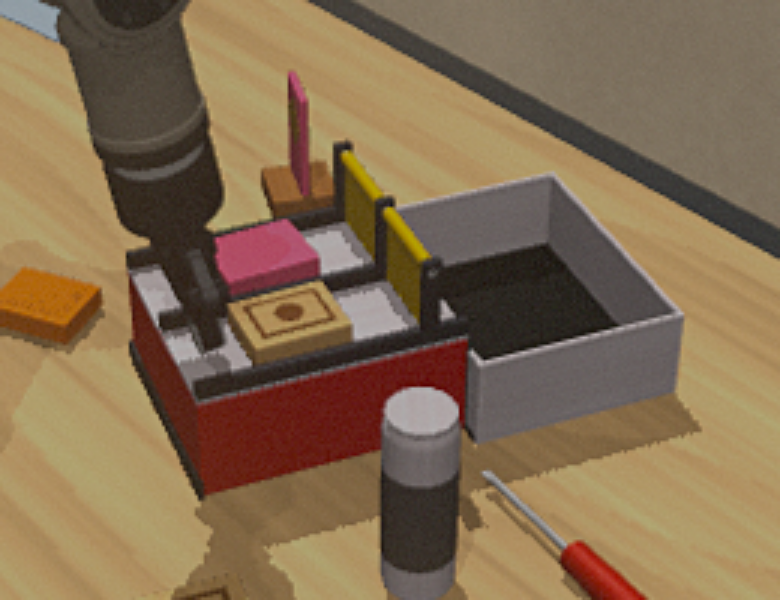

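The fingers are in the right lane behind the plaque, at crop (205,320), and both flaps are shut. Next is the push.

```bash
python3 - <<'E'
from h import *
from cell import env,kin,camera
p,q=pose(20,-.08,.009);print(env.movel(p,.06,rot=q,stop_force=15))
s=env.get_state();print(s["time"],s["force"])
p,q=pose(20,-.022,.009);print(env.movel(p,.06,stop_force=12))
s=env.get_state();print(s["time"],s["force"],s["tcp_pos"]-p)
pic,d=camera("side");pt,d=camera("top")
cv2.imwrite("pics/s2.png",np.vstack([cv2.resize(pic[190:340,240:460],(600,330)),cv2.resize(pt[190:325,270:400],(600,270))]))
E
```

```text
False
6.8583 [ 0.06693641 -0.18516698  0.07173286]
False
7.975 [-0.51714425  0.03529862  0.20499711] [-1.72776725e-04  4.50280142e-05 -1.00151225e-05]
```

View pics/s2.png

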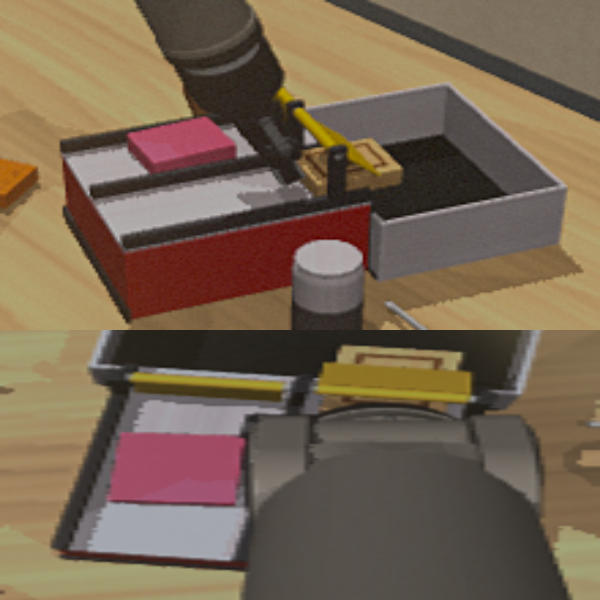

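The plaque is under the right flap and overhangs the deck edge, straight in its lane. The left flap is shut and the blank hasn't moved. I'll push the remainder.

```bash
python3 - <<'E'
from h import *
from cell import env,kin,camera
p,q=pose(20,-.001,.009);print(env.movel(p,.05,stop_force=10))
s=env.get_state();print(s["time"],s["force"],s["tcp_pos"]-p)
env.dwell(.4)
pic,d=camera("side");pt,d=camera("top")
cv2.imwrite("pics/s3.png",np.vstack([cv2.resize(pic[190:340,240:460],(600,330)),cv2.resize(pt[130:265,270:400],(600,270))]))
E
```

```text
False
8.6417 [ 0.29530389  0.07901982 -0.41026832] [ 3.46494747e-04 -3.38250000e-04  2.18477244e-05]
```

View pics/s3.png

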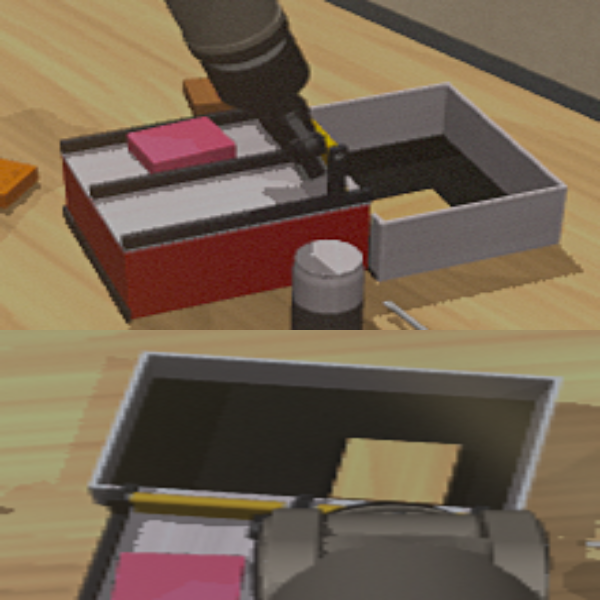

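The plaque has dropped into the bin. Next I draw the fingers back and lift clear.

```bash
python3 - <<'E'
from h import *
from cell import env,kin,camera
p,q=pose(20,-.08,.011);env.movel(p,.08)
p,q=pose(20,-.1,.12);env.movel(p,.12)
env.movel(p+[-.02,0,.12],.15)
env.dwell(1)
s=env.get_state();print(s["time"],s["force"])
pic,d=camera("side");pt,d=camera("top")
cv2.imwrite("pics/s4.png",np.vstack([cv2.resize(pic[170:400,220:480],(600,330)),cv2.resize(pt[130:325,200:490],(600,270))]))
E
```

```text
13.725 [-0.35871152  0.24452945 -0.29748892]
```

View pics/s4.png

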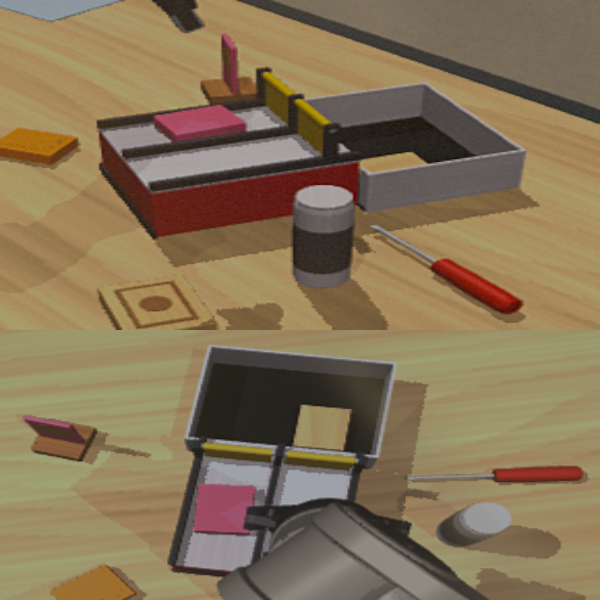

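The plaque lies in the bin, both flaps hang shut, and everything else is where it was.

```bash
python3 -c "
from cell import job;print(job.job_done())"
```

```text
the job is handed in; nothing more can be done
None
```

The plaque was pushed under the right-hand flap and dropped into the bin; the last pictures show both flaps shut and the blank, trophy, spray can and screwdriver in place, and the job was handed in at about 14 s.

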